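# Load a cast bracket into the test fixture and index its locking fork

## Task

Lift the cast bracket out of the open mould and set it down fully home in the nest of the test fixture (do not drop it), with the sliding section left parked, and let go of it. Then pull up the section's lock plunger, slide the section one hole towards the nest so that its fork reaches over the bracket's flange, and let the pin go fully home in that next hole. Finish still gripping the plunger knob with the pin held down in the hole, and leave the beaker, the bottle and the tape roll where they are.

Things in the scene. Friction and masses are not known exactly. Their poses are not given: they have to be found in the camera images.
- mould: Fixed casting mould, a bare metal block 124 x 90 x 24 mm (x, y, z) with an open cavity 83 x 53 mm, 10 mm deep, in its top, long side along its x axis, and four small dowels (5 mm high) at its corners. Origin: centre of its underside on the worktop.
- bracket: White cast bracket, 90 g, an upside-down T: flange 80 x 50 x 10 mm (x, y, z), on its middle an upright web 36 mm long (x), 12 thick (y), 46 high. Origin: the web's centre, 23 mm above the flange's upper face, 33 mm above the underside. z up; same after half a turn. Starts with the flange in the mould's cavity, flush with its top, the web standing free (origin 47 mm above the worktop).
- fixture: Fixed test fixture, dark base plate 306 x 90 x 8 mm. A 30 mm square tube, top 44 mm above the worktop, with 11 mm holes 30 mm apart, runs along x from a dark foot 56 mm high at the -x end. At the +x end, beyond the tube, is the nest. Origin: on the worktop below the parked plunger's axis; x along the tube to the nest, y across, z up.
- nest_seat (a point): Centre of the floor of the nest: a pocket 84 x 54 mm, 6 mm deep, chamfered, in a steel block 100 x 70 mm whose top is 24 mm above the worktop. It lies 18 mm above the worktop, 116 mm along x from the fixture's origin; axes as the fixture's. A bracket fully home has its length along x, its origin 33 mm above this point, its flange 4 mm proud of the pocket.
- fork_tip (a point): Midway between the tips of the section's two-pronged fork, at the prongs' underside: 58 mm ahead (fixture x) of the plunger's axis, 31 mm above the worktop, so 3 mm over a seated flange. Prongs 7 mm wide, 6 mm thick, 16 to 23 mm to either side of the tube's axis; with the section in the next hole they reach 12 mm over the seated flange.
- section (a joint): Sliding section: grey 40 mm square sleeve, 44 mm long, round the tube, top 49 mm above the worktop, carrying plunger and fork. Value in m along the fixture's x, growing towards the nest: about 0 parked at the start, +0.030 in the next hole towards the nest; holes also at -0.030 and -0.060; stops at -0.068 and +0.042. About 2 N moves it when the pin is out; it stays where left.
- plunger (a joint): Lock plunger, an upright 8 mm steel pin with round end in the section. Value in m: 0 home (8 mm deep in a hole), growing as it is pulled up, stop at 0.016. Above 0.009 it is clear of the tube and the section slides; about 0.008 when it rests on the tube. A spring presses it down, 4 N at 0, 7.5 N at 0.016; it enters by itself when let down within about 1.5 mm of a hole's centre.
- pull_knob: The plunger's black upright round knob, 22 mm in diameter, 32 mm high, over a 20 mm wide boss on the section. Origin: the knob's centre, 78 mm above the worktop when the pin is home; moves with plunger and section. Its underside is 13 mm above the section's top when home.
- beaker_1: Bystander: glass beaker 75 x 81 x 95 mm; origin at the centre of its underside.
- reagent_bottle_3: Bystander: small bottle with black cap, 36 mm wide, 66 mm high; origin at the centre of its underside.
- tape_roll: Bystander: roll of tape lying flat, 68 mm wide, 18 mm high; origin at the centre of its underside.
There are look-alikes about, which are no part of the job. Leave any green or orange look-alike of the bracket alone.

How it is judged:
On the way, in this order (a step that is already met when the one before it is completed fails the run):
1. the bracket is lifted clear of the mould (height (world z) of bracket above 0.07 m), for 0.1 s.
2. the bracket lies home in the nest, let go, with the section still parked and locked (x of bracket in the frame of nest_seat between -0.004 and 0.004 m and y of bracket in the frame of nest_seat between -0.004 and 0.004 m and z of bracket in the frame of nest_seat between 0.03 and 0.0355 m and angle between the x axis of bracket and the x axis of fixture, either way round below 0.1 rad and angle between bracket's own z axis and vertical below 0.06 rad and contact force between the fingers and bracket below 0.05 N and linear speed of bracket below 0.03 m/s and value of joint section between -0.004 and 0.004 m and value of joint plunger below 0.003 m), for 0.2 s.
3. the plunger is gripped and pulled, and the section slides towards the nest (value of joint plunger above 0.0065 m and value of joint section above 0.008 m and contact force between the fingers and pull_knob above 0.5 N), for 0.1 s.
At the end, for the whole second after the job is handed in: The section stands in the next hole towards the nest (0.030 m, within 3 mm), the pin home (within 2.5 mm) and the gripper still holding the knob (over 2 N); the bracket lies home in the nest (within 4 mm, 0.1 rad, flat), untouched by the fingers and at rest (x of bracket in the frame of nest_seat between -0.004 and 0.004 m and y of bracket in the frame of nest_seat between -0.004 and 0.004 m and z of bracket in the frame of nest_seat between 0.03 and 0.0355 m and angle between the x axis of bracket and the x axis of fixture, either way round below 0.1 rad and angle between bracket's own z axis and vertical below 0.06 rad and contact force between the fingers and bracket below 0.05 N and value of joint section between 0.027 and 0.033 m and value of joint plunger below 0.0025 m and contact force between the fingers and pull_knob above 2 N and linear speed of bracket below 0.02 m/s); the arm keeps its last pose, push and grip.
It fails at once if the bracket is dropped (let fall more than about 13 mm) (linear speed of bracket above 0.5 m/s and contact force between the fingers and bracket below 0.05 N).
It fails at once if the beaker is moved more than 3 cm (distance of beaker_1 from where it was at the start of the episode above 0.03 m).
It fails at once if the bottle is moved more than 3 cm (distance of reagent_bottle_3 from where it was at the start of the episode above 0.03 m).
It fails at once if the tape roll is moved more than 3 cm (distance of tape_roll from where it was at the start of the episode above 0.03 m).
It also fails if it takes over 43 s, if anything falls off the work surface, if the arm or the gripper's body presses on something with over 40 N, if the wrist force passes 120 N, or if a joint passes its speed limit or range.

## Robot

A 7-joint arm with a two-finger parallel gripper is mounted at the origin on a cart in front of the work surface, level with it; the furniture and walls round the work are solid. World frame = base frame: x ahead of the robot, y to its left, z up, the work surface at z = 0. Lengths are in m, angles in rad, forces in N, time in s.
With the tool pointing down it reaches from about 0.4 to 0.875 m from the base axis. Payload 19.3 kg.
Tool frame: the origin (TCP) lies midway between the tips of the shut fingers; the grasp point (between the pads) lies 19 mm behind it; z points along the fingers, y is the line along which they close (so a half turn about z gives the same grasp; the last joint's range is limited). The gripper opens to 85 mm and grips with 20 to 120 N. Pads are 22 mm wide; open, the fingers measure 114 mm over their backs; the gripper's body (76 mm by 85 mm) begins 54 mm behind the grasp point. The pads swing forward as they close: fully open they stand 13 mm farther back than shut.
Start: joints at [-1.355, 0.521, -0.036, 1.599, 0.021, 1.021, -0.113], TCP at [0.176, 0.6, 0.231] pointing down, gripper open.
Joint ranges: [-2.91, 2.91], [-0.3, 2.13], [-1.5, 1.42], [0.17, 2.43], [-1.26, 4.41], [0.16, 1.93], [-2.52, 2.52]. Speed limits (rad/s): [1.89, 1.89, 2.39, 2.39, 3.01, 3.01, 3.01].

## Interface

Orientations are given as [roll, pitch, yaw] about the fixed x, y, z axes, in that order (R = Rz(yaw) Ry(pitch) Rx(roll)).
In Python, from workcell import * gives the robot as it stands. The module is installed in compiled form; this text tells all that it offers.
- The arm moves only by the tool play_rows, never from a script. Its argument "deltas" is a list of rows, each a list of 7 numbers: the shift along the tool's x, y, z in units of 500 mm (1.0 is 500 mm), then the turn, a rotation vector about the tool's x, y, z in units of 120 degrees (1.0 is 120 degrees), then the closure, from 0 (fully open) to 1 (shut). A call has 1 to 10 rows; each row is the pose to reach, as a shift and turn from the pose commanded when the call began, along the tool's axes at that moment; what a row does not reach only later rows make up. A row lasts 1/10 s, in which the tool goes at most 50 mm and 8.59 degrees, less where a joint would pass 70% of its speed; a pose out of reach is approached as far as the arm can. A call with a number of a shift or a turn outside -1 to 1 is refused whole. A call with a gripper value outside its range is refused whole. The fingers move at their own pace and stop on an object; "newtons" is the grip in N (left out, the last holds). Time passes only in rows, so rows that repeat a pose let the fingers close. It gives the time, the measured TCP pose, the force, the opening and the grip force at its end, in the units of the state.
- observe(): the state, without advancing time (a new reading comes with each control period).
- grab_frame(name): name is "scene" or "side" or "wrist"; returns the picture (480x640x3 uint8, red, green, blue); there is no depth.
- get_calibration(name): a dict with "fovy" (degrees; the focal length in pixels is half the picture's height over the tangent of half this angle, whatever the lens; pixels are square), "cx", "cy" (the principal point, pixels), "xyz" and "rotation" of the camera in the world. Camera axes: x right, y down, z forward; pixel columns grow to the right and rows downward; lengths in m; the calibration is good to about 2 mm. A picture is of the moment at which its call begins: read the wrist's pose just before it. get_calibration takes no time and is no camera call; for the wrist camera it gives the pose at the moment of the call.
- job_done(): hands the job in; it is judged then, once.
The state is a dict: "clock": time; "qpos": joint angles; "qd": joint speeds; "joint_efforts": joint torques, N m; "position": TCP position; "tool_rot": TCP orientation; "force": force on the tool from outside, world axes, zero at the start; "moment": the same for the moment, N m; "grip_width": finger opening in m; "finger_force": force on a finger pad.
Only numpy, scipy, OpenCV 4.12 (cv2) and the standard library are available. Lean on these libraries where they do the work, as an engineer would, in place of code of your own. Each camera call takes 0.05 s, during which the arm holds its last target. There are 200 camera calls.

## Working session

There is one attempt and no reset: what is moved stays moved. The work goes in short steps, Python scripts to look and compute and a tool call to move; the robot and the scene stay as the last step left them, time stands still between calls to the robot, and variables do not carry over. Pictures are saved under pics/ and viewed, at most 10 in all, crops included, and the job is handed in when it is done.

Besides the shell and the picture viewer there is one more tool, called after ">>>" as a command line: name --pt "numbers of a row" for each row, then --argument value for the rest. play_rows: Moves the arm, as the interface text tells. Its arguments: {"type":"object","properties":{"deltas":{"type":"array"},"newtons":{"type":"number"}},"required":["deltas"]}

```bash
mkdir -p pics
cat > h.py <<'E'
from workcell import *
import numpy as np, cv2
def cal(n):
    c=get_calibration(n); f=240/np.tan(np.radians(c['fovy'])/2)
    R=np.array(c['rotation'],float)
    return f,c['cx'],c['cy'],np.array(c['xyz']),R
def ray(c,u,v):
    f,cx,cy,p,R=c; d=R@np.array([(u-cx)/f,(v-cy)/f,1.]); return p,d/np.linalg.norm(d)
def plane(c,u,v,z):
    p,d=ray(c,u,v); return p+d*(z-p[2])/d[2]
def proj(c,X):
    f,cx,cy,p,R=c; q=R.T@(np.array(X)-p); return np.array([cx+f*q[0]/q[2],cy+f*q[1]/q[2]])
E
python3 - <<'E'
from h import *
print({k:np.round(v,4) for k,v in observe().items()})
fr={}
for n in ['scene','side','wrist']:
    c=get_calibration(n);print(n,c)
    im=grab_frame(n);cv2.imwrite(f'pics/{n}0.png',im[:,:,::-1])
E
```

```text
{'clock': np.float64(0.0), 'qpos': array([-1.3552,  0.522 , -0.0363,  1.6   ,  0.0212,  1.0211, -0.1128]), 'qd': array([-0.0006,  0.0012,  0.0004,  0.0005,  0.0001,  0.0005, -0.0002]), 'joint_efforts': array([-8.00000e-04, -9.27095e+01,  1.97930e+00, -3.69929e+01,
        1.77000e-02,  8.30000e-03, -0.00000e+00]), 'position': array([0.1761, 0.5993, 0.2307]), 'tool_rot': array([-3.1405e+00,  1.0000e-04,  2.8558e+00]), 'force': array([0.0605, 0.2713, 0.2252]), 'moment': array([ 0.0096, -0.0403, -0.0125]), 'finger_force': np.float64(0.0), 'grip_width': np.float64(0.0855)}
scene {'fovy': 52.31037792321334, 'cx': 314.83470076335567, 'cy': 241.8846851526432, 'xyz': array([ 0.09034825, -0.30485856,  0.81071828]), 'rotation': array([-2.40499813,  0.01365812, -0.86562417])}
side {'fovy': 54.232144319285574, 'cx': 320.6910791610772, 'cy': 246.95684743696077, 'xyz': array([ 0.17966536, -0.55464659,  0.60724249]), 'rotation': array([-2.15589169,  0.0203785 , -0.50907494])}
wrist {'fovy': 64.18831041380326, 'cx': 312.65243299612894, 'cy': 231.5919093408471, 'xyz': array([0.10111089, 0.6213479 , 0.37304573]), 'rotation': array([2.83387256e+00, 1.62215261e-04, 1.28548002e+00])}
```

View pics/scene0.png

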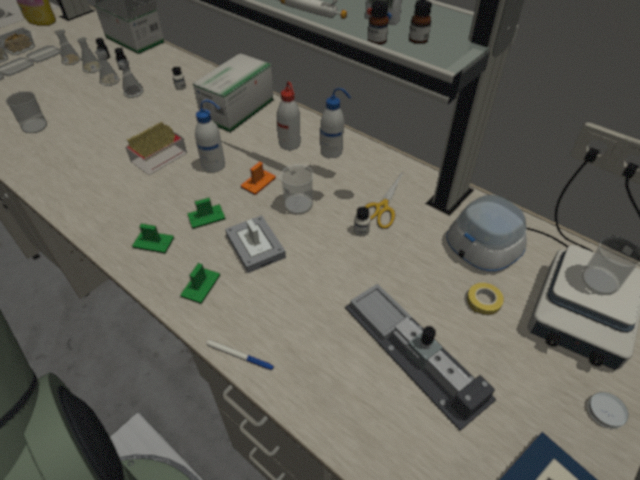

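View pics/side0.png

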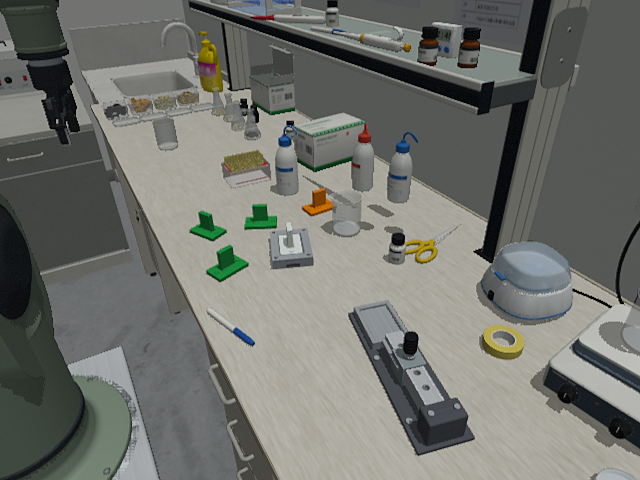

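The scene picture shows three green T's at (205,212), (152,238) and (200,283), an orange one at (258,178), and a white T at (253,238) in a grey block. The white T fits the description. The fixture has its nest at (378,305), knob at (428,335) and foot at (468,395). I'll confirm these in an enlarged crop.

```bash
cat >> h.py <<'E'
from scipy.spatial.transform import Rotation as Ro
def cal(n):
    c=get_calibration(n); f=240/np.tan(np.radians(c['fovy'])/2)
    return f,c['cx'],c['cy'],np.array(c['xyz']),Ro.from_euler('xyz',c['rotation']).as_matrix()
def tri(c1,a,c2,b):
    p,d=ray(c1,*a);q,e=ray(c2,*b)
    s=np.linalg.lstsq(np.c_[d,-e],q-p,rcond=None)[0]
    x,y=p+d*s[0],q+e*s[1]; return (x+y)/2,np.linalg.norm(x-y)
E
python3 - <<'E'
from h import *
a=cv2.imread('pics/scene0.png');b=cv2.imread('pics/side0.png')
r=lambda im,x,y,w,h,k:cv2.resize(im[y:y+h,x:x+w],None,fx=k,fy=k,interpolation=cv2.INTER_CUBIC)
m1=r(a,215,205,80,72,5);m2=r(b,255,210,80,72,5)   # 400x360
cv2.imwrite('pics/mould.png',np.hstack([m1,m2]))
f1=r(a,340,280,160,150,2.5);f2=r(b,335,295,160,150,2.5)
cv2.imwrite('pics/fix.png',np.hstack([f1,f2]))
cs,cd=cal('scene'),cal('side')
for n,p,q in [('mould',(253,240),(290,243)),('knobtop',(429,329),(411,338)),('bottle',(362,212),(398,238)),('foot',(468,395),(443,410))]:
    print(n,tri(cs,p,cd,q))
print(plane(cs,376,305,.02),plane(cs,254,240,.024),plane(cs,297,207,0),plane(cs,361,230,0),plane(cs,486,298,.018))
E
```

```text
mould (array([0.5485669 , 0.2775432 , 0.01870298]), np.float64(0.0015629724017529557))
knobtop (array([ 0.55694318, -0.15177374,  0.07983647]), np.float64(0.004939915384951946))
bottle (array([0.74139128, 0.12618488, 0.05256853]), np.float64(0.0008209723662667179))
foot (array([ 0.52420428, -0.26008591,  0.04027433]), np.float64(0.01208570835708392))
[ 0.57908504 -0.0314305   0.02      ] [0.54600825 0.27174951 0.024     ] [0.70172317 0.28619652 0.        ] [0.73843371 0.12270768 0.        ] [ 0.73266678 -0.18718466  0.018     ]
```

View pics/mould.png

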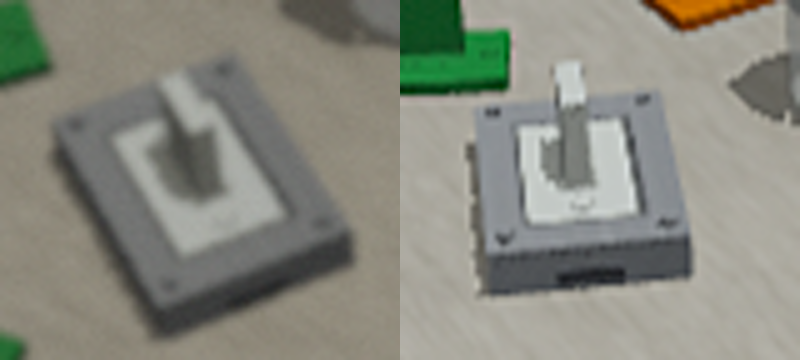

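View pics/fix.png

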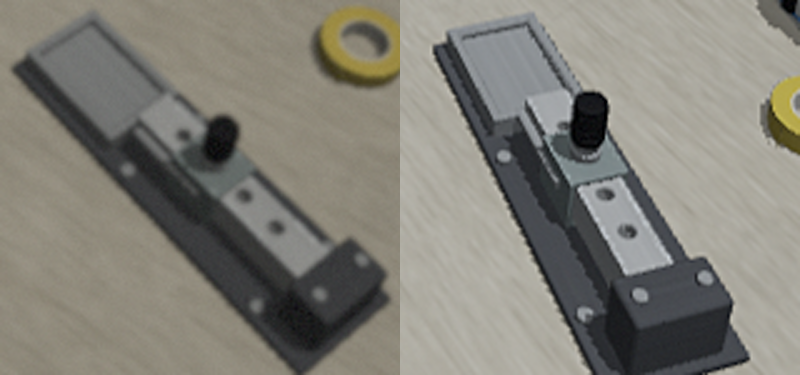

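The left crop confirms the white T (web top at scene ~(250,222)) lying in the grey mould block. The other crop shows the fixture: nest upper left, knob in the middle, foot lower right. Next, coarse poses from the corners.

Run:
```python
from h import *
cs,cd=cal('scene'),cal('side')
S=[(226.6,232.6),(261.4,216),(285,254),(246,267.4)]
D=[(269.8,231.6),(306,228.4),(313,257.6),(271.6,261)]
def rep(P):
    P=np.array(P)[:,:2];print(np.round(P,4).tolist(),'c',P.mean(0).round(4),'len',[round(float(np.linalg.norm(P[i]-P[(i+1)%4])),4) for i in range(4)],'ang',[round(float(np.arctan2(*(P[(i+1)%4]-P[i])[::-1])),3) for i in range(4)])
rep([plane(cs,*p,.024) for p in S]);rep([plane(cd,*p,.024) for p in D])
web=[((565,61),(400,0)),]
wd=np.array([556,62])
print('webtop scene',plane(cs,215+175/5,205+85/5,.07),'side',plane(cd,255+168/5,210+83/5,.07))
kn=lambda u,v:(340+u/2.5,280+v/2.5)
kd=lambda u,v:(335+(u-400)/2.5,295+v/2.5)
print('knob top',plane(cs,*kn(222,124),.094),plane(cd,*kd(591,101),.094),tri(cs,kn(222,124),cd,kd(591,101)))
for h,a,b in [('hole-1',(245,195),(605,195)),('hole-2',(277,228),(627,231)),('hole+1',(184,135),(563,127))]:
    print(h,plane(cs,*kn(*a),.044),plane(cd,*kd(*b),.044))
print('nestcorners',[plane(c,*k(*p),.024).round(4) for c,k,p in [(cs,kn,(27,51)),(cs,kn,(95,13)),(cd,kd,(446,37)),(cd,kd,(535,13))]])
w=cal('wrist');s=observe();R=Ro.from_euler('xyz',s['tool_rot']).as_matrix()
print('cam in tool',R.T@(w[3]-s['position']),(R.T@w[4]).round(3), R.round(3))
```

```text
[[0.5228, 0.3345], [0.6095, 0.3117], [0.5597, 0.1921], [0.4807, 0.2296]] c [0.5432 0.267 ] len [0.0896, 0.1296, 0.0874, 0.1131] ang [-0.257, -1.966, 2.699, 1.189]
[[0.5267, 0.3402], [0.6075, 0.3086], [0.5636, 0.192], [0.4804, 0.2267]] c [0.5446 0.2669] len [0.0867, 0.1246, 0.0901, 0.1226] ang [-0.373, -1.931, 2.747, 1.184]
webtop scene [0.55068356 0.2816251  0.07      ] side [0.54407856 0.26743498 0.07      ]
knob top [ 0.54952779 -0.15509023  0.094     ] [ 0.54790703 -0.15918326  0.094     ] (array([ 0.5535259 , -0.15360994,  0.08693224]), np.float64(0.0008987645049522764))
hole-1 [ 0.54245168 -0.1870959   0.044     ] [ 0.54011953 -0.18961474  0.044     ]
hole-2 [ 0.53469426 -0.21666309  0.044     ] [ 0.53385694 -0.21793859  0.044     ]
hole+1 [ 0.55610078 -0.12856198  0.044     ] [ 0.55291219 -0.13047497  0.044     ]
nestcorners [array([0.5539, 0.0113, 0.024 ]), array([ 0.6183, -0.0079,  0.024 ]), array([0.5472, 0.0028, 0.024 ]), array([ 0.6208, -0.0084,  0.024 ])]
cam in tool [ 0.07818934 -0.00020285 -0.14226187] [[ 0.001 -0.953 -0.303]
 [ 1.     0.     0.001]
 [-0.001 -0.303  0.953]] [[-0.959  0.282 -0.   ]
 [ 0.282  0.959 -0.001]
 [-0.    -0.001 -1.   ]]
```

>>> play_rows --pt "-0.09 -0.04 0 0 0 0.07 0.3" --pt "-0.18 -0.09 0 0 0 0.14 0.3" --pt "-0.27 -0.13 0 0 0 0.21 0.3" --pt "-0.36 -0.17 0 0 0 0.28 0.3" --pt "-0.45 -0.215 0 0 0 0.35 0.3" --pt "-0.54 -0.26 0 0 0 0.42 0.3" --pt "-0.63 -0.3 0 0 0 0.49 0.3" --pt "-0.72 -0.34 0.02 0 0 0.56 0.3" --pt "-0.81 -0.39 0.04 0 0 0.63 0.3" --pt "-0.893 -0.429 0.06 0 0 0.7 0.3"

```text
clock: 1.15
position: [0.5452, 0.2663, 0.2011]
tool_rot: [3.141, -0.0, 1.384]
force: [0.4, 1.1, 0.2]
grip_width: 0.0598
finger_force: 0.0
```

>>> play_rows --pt "0 0 0.03 0 0 0.05 0.3" --pt "0 0 0.06 0 0 0.093 0.3" --pt "0 0 0.06 0 0 0.093 0.3" --pt "0 0 0.06 0 0 0.093 0.3"

```text
clock: 1.55
position: [0.544, 0.2681, 0.1714]
tool_rot: [-3.141, 0.001, 1.198]
force: [-0.2, 0.3, 0.6]
grip_width: 0.0597
finger_force: 0.0
```

Run:
```python
from h import *
import pickle
s=observe();c=cal('wrist');im=grab_frame('wrist');cv2.imwrite('pics/w1.png',im[:,:,::-1]);pickle.dump((s,c),open('w1.pkl','wb'))
print(s['position'],s['tool_rot'],np.abs(s['qd']).max())
# saturation / bright mask of white
h=cv2.cvtColor(im,cv2.COLOR_RGB2HSV)
for t in (170,190,210):
    m=((h[...,1]<25)&(h[...,2]>t)).astype(np.uint8)
    cs_,_=cv2.findContours(m,0,2)
    print(t,[(round(cv2.contourArea(k)),np.round(cv2.minAreaRect(k)[0]).tolist(),np.round(cv2.minAreaRect(k)[1]).tolist(),round(cv2.minAreaRect(k)[2])) for k in cs_ if cv2.contourArea(k)>800])
```

```text
[0.54395507 0.26811617 0.17144107] [-3.14139280e+00  5.04291497e-04  1.19807232e+00] 0.01991480207471774
170 [(3676, [313.0, 208.0], [96.0, 64.0], 90)]
190 [(3386, [314.0, 208.0], [96.0, 63.0], 90)]
210 [(2140, [313.0, 208.0], [61.0, 94.0], 0)]
```

View pics/w1.png

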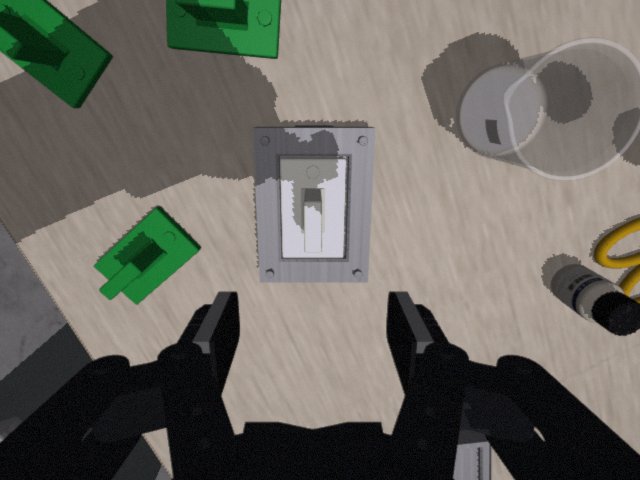

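The wrist picture shows the mould upright and centred at (314,205), with dowels at (265,141), (362,141), (270,272) and (356,272). The web's top face is at about x 304–322, y 203–252, and nothing stands close to the fingers.

Run:
```python
from h import *
import pickle
s,c=pickle.load(open('w1.pkl','rb'))
im=cv2.imread('pics/w1.png')
P=np.array([plane(c,*p,.029) for p in [(265,141),(362,141),(356,272),(270,272)]])[:,:2]
print(P.round(4),P.mean(0),[np.linalg.norm(P[i]-P[(i+1)%4]).round(4) for i in range(4)])
a=lambda v:np.arctan2(v[1],v[0])
print('yaw long',a(P[0]-P[3]),a(P[1]-P[2]),'short',a(P[0]-P[1])+0,a(P[3]-P[2]))
Q=np.array([plane(c,*p,.024) for p in [(255,128),(375,127),(368,282),(260,282)]])[:,:2]
print('outline',Q.mean(0),[np.linalg.norm(Q[i]-Q[(i+1)%4]).round(4) for i in range(4)],a(Q[0]-Q[3]),a(Q[1]-Q[2]))
F=np.array([plane(c,*p,.024) for p in [(280,155),(350,155),(346,259),(283,259)]])[:,:2]
print('cav',F.mean(0),[np.linalg.norm(F[i]-F[(i+1)%4]).round(4) for i in range(4)])
W=np.array([plane(c,*p,.07) for p in [(304.5,203),(322.5,203),(322,252),(304.5,252)]])[:,:2]
print('web',W.mean(0),[np.linalg.norm(W[i]-W[(i+1)%4]).round(4) for i in range(4)])
```

```text
[[0.5314 0.3331]
 [0.597  0.3075]
 [0.5587 0.2116]
 [0.494  0.2368]] [0.54531029 0.27223387] [np.float64(0.0704), np.float64(0.1033), np.float64(0.0695), np.float64(0.1033)]
yaw long 1.1999897987728692 1.1908136046131657 short 2.7695103710949582 2.7698624303672355
outline [0.5458448  0.27098215] [np.float64(0.0877), np.float64(0.1241), np.float64(0.0895), np.float64(0.1234)] 1.1865574230763347 1.2012687809081997
cav [0.54617012 0.27120104] [np.float64(0.0523), np.float64(0.0834), np.float64(0.0512), np.float64(0.0834)]
web [0.54471884 0.27051108] [np.float64(0.0117), np.float64(0.0341), np.float64(0.0119), np.float64(0.0341)]
```

>>> play_rows --pt "0.0065 0.001 0.05 0 0 0 0.3" --pt "0.0065 0.001 0.11 0 0 0 0.3" --pt "0.0065 0.001 0.17 0 0 0 0.3" --pt "0.0065 0.001 0.23 0 0 0 0.3" --pt "0.0065 0.001 0.26 0 0 0 0.4" --pt "0.0065 0.001 0.271 0 0 0 0.6" --pt "0.0065 0.001 0.271 0 0 0 0.8" --pt "0.0065 0.001 0.271 0 0 0 1.0" --pt "0.0065 0.001 0.271 0 0 0 1.0" --pt "0.0065 0.001 0.271 0 0 0 1.0" --newtons 40

```text
clock: 2.6
position: [0.5465, 0.2711, 0.0371]
tool_rot: [3.14, -0.002, 1.195]
force: [0.5, -0.1, 8.9]
grip_width: 0.0113
finger_force: 41.7
```

>>> play_rows --pt "0 0 -0.02 0 0 0 1" --pt "0 0 -0.05 0 0 0 1" --pt "0 0 -0.1 0 0 0 1" --pt "0 0 -0.16 0 0 0 1" --pt "0 0 -0.22 0 0 0 1" --pt "0 0 -0.28 0 0 0 1" --pt "0 0 -0.326 0 0 0 1" --pt "-0.04 0.017 -0.326 0 0 0 1" --pt "-0.12 0.051 -0.326 0 0 -0.01 1"

```text
clock: 3.5
position: [0.5473, 0.208, 0.2006]
tool_rot: [3.141, -0.003, 1.221]
force: [0.4, -0.1, -1.5]
grip_width: 0.0114
finger_force: 40.4
```

>>> play_rows --pt "-0.07 0.03 0 0 0 -0.01 1" --pt "-0.15 0.064 0 0 0 -0.02 1" --pt "-0.23 0.098 0 0 0 -0.03 1" --pt "-0.31 0.132 0 0 0 -0.04 1" --pt "-0.39 0.166 0 0 0 -0.05 1" --pt "-0.47 0.2 0 0 0 -0.055 1" --pt "-0.54 0.231 0 0 0 -0.062 1" --pt "-0.59 0.252 0 0 0 -0.062 1" --pt "-0.6 0.256 0 0 0 -0.062 1" --pt "-0.6 0.256 0 0 0 -0.062 1"

```text
clock: 4.5
position: [0.5631, -0.121, 0.1998]
tool_rot: [3.141, -0.0, 1.344]
force: [-1.1, 0.7, -0.3]
grip_width: 0.011
finger_force: 40.4
```

Run:
```python
from h import *
import pickle
s=observe();c=cal('wrist');im=grab_frame('wrist');cv2.imwrite('pics/w2.png',im[:,:,::-1]);pickle.dump((s,c),open('w2.pkl','wb'))
print(s['position'],s['tool_rot'],s['grip_width'],s['finger_force'],s['force'],np.abs(s['qd']).max())
```

```text
[ 0.56312111 -0.12102893  0.19980952] [ 3.14070308e+00 -1.17474709e-04  1.34384060e+00] 0.011033543136239648 40.40441393852234 [-1.0899323   0.7447126  -0.30800349] 0.03604457250163919
```

View pics/w2.png

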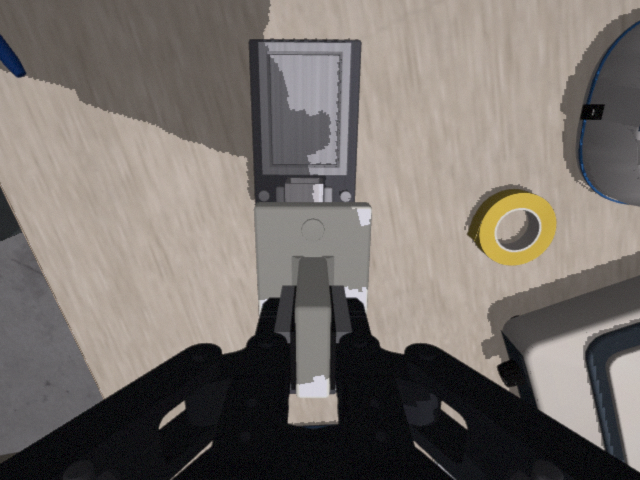

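The picture shows the nest pocket at about x 268–343, y 51–168, and the held bracket straight in the fingers, with its flange's front edge at y≈204. I'll enlarge the nest to get its corners.

Run:
```python
from h import *
im=cv2.imread('pics/w2.png')[30:215,240:380]
im=cv2.convertScaleAbs(im,alpha=1.5,beta=10)
cv2.imwrite('pics/nest.png',cv2.resize(im,None,fx=3,fy=3,interpolation=cv2.INTER_CUBIC))
```

```text
(no output)
```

View pics/nest.png

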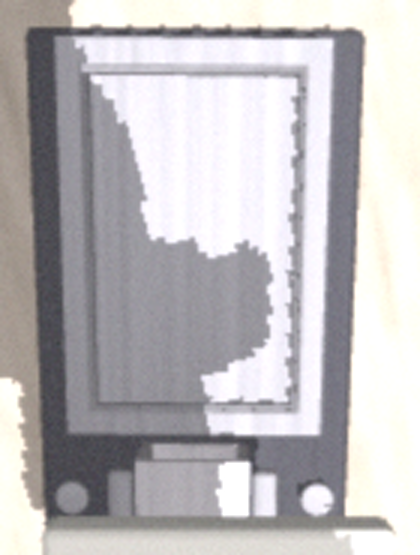

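The enlarged crop shows the block top's corners at (55,37), (332,38), (322,436), (67,434), and the pocket rim at (83,66), (308,67), (299,411), (94,411).

Run:
```python
from h import *
import pickle
s,c=pickle.load(open('w2.pkl','rb'))
a=lambda v:np.arctan2(v[1],v[0])
def rep(n,px,z,k=True):
    Q=np.array([plane(c,*( (p[0]/3+240,p[1]/3+30) if k else p),z) for p in px])[:,:2]
    m=Q.mean(0)
    print(n,m.round(4),[np.linalg.norm(Q[i]-Q[(i+1)%4]).round(4) for i in range(4)],a(Q[0]-Q[3]).round(3),a(Q[1]-Q[2]).round(3));return m
b=rep('block',[(55,37),(332,38),(322,436),(67,434)],.024)
p=rep('pocket',[(83,66),(308,67),(299,411),(94,411)],.024)
pz=s['position'][2]
# held bracket: flange top ~ TCP z -0.013 ; front edge corners
zt=pz-.0371+.024
F=np.array([plane(c,u,v,zt) for u,v in [(255,203),(370,203)]])[:,:2]
print('flange front',F.mean(0),np.linalg.norm(F[1]-F[0]))
yaw=s['tool_rot'][2];X=np.array([np.cos(yaw),np.sin(yaw)]);Y=np.array([np.sin(yaw),-np.cos(yaw)])
t=s['position'][:2]
print('flange front in tool',X@(F.mean(0)-t),Y@(F.mean(0)-t),'flange angle',a(F[1]-F[0])+np.pi/2-yaw)
for q in (b,p): print('to nest, tool axes (units)',X@(q-t)/.5,Y@(q-t)/.5)
```

```text
block [ 0.5735 -0.0454] [np.float64(0.0696), np.float64(0.1003), np.float64(0.0708), np.float64(0.0999)] 1.335 1.347
pocket [ 0.574  -0.0455] [np.float64(0.0569), np.float64(0.0867), np.float64(0.0566), np.float64(0.0869)] 1.344 1.339
flange front [ 0.57164248 -0.08125865] 0.04784809057751904
flange front in tool 0.04066782555841052 -0.0006459589716085578 flange angle 0.0004823299847802609
to nest, tool axes (units) 0.15206258746986834 -0.013786940841623668
to nest, tool axes (units) 0.1520442742607697 -0.012741558734080134
```

>>> play_rows --pt "0.05 -0.004 0 0 0 0 1" --pt "0.11 -0.009 0 0 0 0 1" --pt "0.15 -0.012 0.03 0 0 0 1" --pt "0.154 -0.012 0.09 0 0 0 1" --pt "0.154 -0.012 0.15 0 0 0 1" --pt "0.154 -0.012 0.21 0 0 0 1" --pt "0.154 -0.012 0.26 0 0 0 1" --pt "0.154 -0.012 0.285 0 0 0 1" --pt "0.154 -0.012 0.285 0 0 0 1" --pt "0.154 -0.012 0.285 0 0 0 1"

```text
clock: 5.55
position: [0.575, -0.0433, 0.0573]
tool_rot: [3.141, -0.0, 1.346]
force: [-0.1, -0.0, -0.5]
grip_width: 0.0113
finger_force: 40.4
```

Run:
```python
from h import *
s=observe();yaw=s['tool_rot'][2];X=np.array([np.cos(yaw),np.sin(yaw)]);Y=np.array([np.sin(yaw),-np.cos(yaw)])
d=np.array([.5739,-.0455])-s['position'][:2];print(s['position'],s['tool_rot'],X@d,Y@d,s['force'])
im=grab_frame('side');cv2.imwrite('pics/s3.png',cv2.resize(im[200:430,300:540,::-1],None,fx=2.5,fy=2.5,interpolation=cv2.INTER_CUBIC))
```

```text
[ 0.57504082 -0.04330992  0.05728037] [ 3.14080111e+00 -2.92584293e-04  1.34623423e+00] -0.0023891313180164 -0.0006244856090085503 [-0.14338525 -0.01096198 -0.48653614]
```

>>> play_rows --pt "-0.0025 0 0.008 0 0 0 1" --pt "-0.0025 0 0.016 0 0 0 1" --pt "-0.0025 0 0.022 0 0 0 1" --pt "-0.0025 0 0.027 0 0 0 1" --pt "-0.0025 0 0.031 0 0 0 1" --pt "-0.0025 0 0.031 0 0 0 1"

```text
clock: 6.2
position: [0.5742, -0.045, 0.0411]
tool_rot: [-3.141, -0.0, 1.346]
force: [-4.1, 1.3, 8.5]
grip_width: 0.0114
finger_force: 42.0
```

>>> play_rows --pt "0 0 0 0 0 0 0.85" --pt "0 0 0 0 0 0 0.7" --pt "0 0 0 0 0 0 0.5" --pt "0 0 0 0 0 0 0.4" --pt "0 0 -0.02 0 0 0 0.4" --pt "0 0 -0.06 0 0 0 0.4" --pt "0 0 -0.12 0 0 0 0.4" --pt "0 0 -0.18 0 0 0 0.4" --pt "0 0 -0.2 0 0 0 0.4" --pt "0 0 -0.2 0 0 0 0.4"

```text
clock: 7.2
position: [0.5751, -0.0449, 0.1425]
tool_rot: [3.139, -0.001, 1.346]
force: [-0.2, -0.6, -0.7]
grip_width: 0.0509
finger_force: 0.0
```

Run:
```python
from h import *
import pickle
s=observe();c=cal('wrist');im=grab_frame('wrist');pickle.dump((s,c),open('w4.pkl','wb'))
b=grab_frame('side');yaw=s['tool_rot'][2];print(s['position'],s['grip_width'],s['finger_force'])
cv2.imwrite('pics/w4.png',np.hstack([im[80:430,140:490,::-1],cv2.resize(b[260:460,330:530,::-1],(350,350),interpolation=cv2.INTER_CUBIC)]))
```

```text
[ 0.57505081 -0.04493987  0.14248995] 0.050896068029360954 0.0
```

View pics/w4.png

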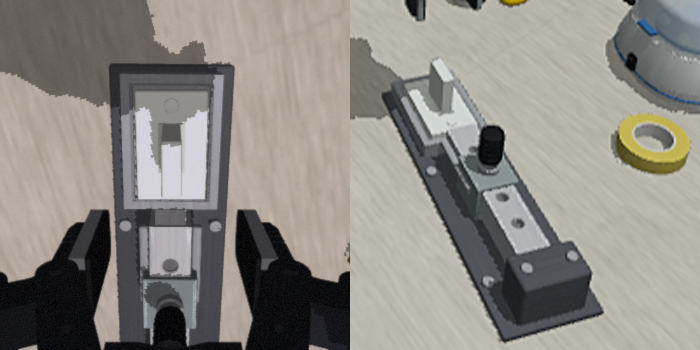

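The bracket sits evenly inside the nest rim and flat, with the fingers clear of it. Next is the knob.

>>> play_rows --pt "-0.06 -0.001 0 0 0 0 0.4" --pt "-0.14 -0.002 0 0 0 0 0.4" --pt "-0.21 -0.003 0 0 0 0 0.4" --pt "-0.234 -0.003 0 0 0 0 0.4" --pt "-0.234 -0.003 0.02 0 0 0 0.4" --pt "-0.234 -0.003 0.06 0 0 0 0.4" --pt "-0.234 -0.003 0.11 0 0 0 0.4" --pt "-0.234 -0.003 0.15 0 0 0 0.4" --pt "-0.234 -0.003 0.163 0 0 0 0.4" --pt "-0.234 -0.003 0.163 0 0 0 0.4"

```text
clock: 8.3
position: [0.5462, -0.1576, 0.0579]
tool_rot: [-3.139, -0.0, 1.347]
force: [-0.3, -0.2, -0.3]
grip_width: 0.0512
finger_force: 0.0
```

Run:
```python
from h import *
s=observe();yaw=s['tool_rot'][2];X=np.array([np.cos(yaw),np.sin(yaw)]);Y=np.array([np.sin(yaw),-np.cos(yaw)])
d=np.array([.5477,-.1587])-s['position'][:2];print(s['position'],s['tool_rot'],X@d,Y@d,s['force'])
```

```text
[ 0.54619727 -0.15759925  0.05794229] [-3.13915708e+00 -1.04377351e-04  1.34668131e+00] -0.000739248954058182 0.0017097821817620247 [-0.28279622 -0.20038954 -0.29841424]
```

>>> play_rows --pt "-0.001 0.0034 -0.004 0 0 0 0.45" --pt "-0.001 0.0034 -0.004 0 0 0 0.6" --pt "-0.001 0.0034 -0.004 0 0 0 0.75" --pt "-0.001 0.0034 -0.004 0 0 0 0.9" --pt "-0.001 0.0034 -0.004 0 0 0 1" --pt "-0.001 0.0034 -0.004 0 0 0 1" --pt "-0.001 0.0034 -0.004 0 0 0 1" --newtons 40

```text
clock: 9.0
position: [0.5473, -0.1592, 0.0621]
tool_rot: [-3.14, -0.001, 1.346]
force: [-10.5, 3.3, 17.1]
grip_width: 0.0213
finger_force: 38.5
```

>>> play_rows --pt "0 -0.002 -0.006 0 0 0 1" --pt "0 -0.002 -0.012 0 0 0 1" --pt "0 -0.002 -0.018 0 0 0 1" --pt "0 -0.002 -0.024 0 0 0 1" --pt "0 -0.002 -0.027 0 0 0 1" --pt "0 -0.002 -0.027 0 0 0 1" --newtons 50

```text
clock: 9.6
position: [0.547, -0.1592, 0.0748]
tool_rot: [-3.141, -0.0, 1.346]
force: [-4.0, 2.4, -7.4]
grip_width: 0.0206
finger_force: 49.1
```

>>> play_rows --pt "0.008 0 0 0 0 0 1" --pt "0.018 0 0 0 0 0 1" --pt "0.028 0 0 0 0 0 1" --pt "0.038 0 0 0 0 0 1" --pt "0.048 0 0 0 0 0 1" --pt "0.056 0 0 0 0 0 1" --pt "0.06 0 0 0 0 0 1" --pt "0.06 0 0 0 0 0 1" --pt "0.06 0 0 0 0 0 1"

```text
clock: 10.5
position: [0.5541, -0.1296, 0.0748]
tool_rot: [-3.141, -0.001, 1.346]
force: [-4.8, 3.2, -6.9]
grip_width: 0.0206
finger_force: 49.1
```

>>> play_rows --pt "-0.001 0 0.006 0 0 0 1" --pt "-0.001 0 0.012 0 0 0 1" --pt "-0.001 0 0.018 0 0 0 1" --pt "-0.001 0 0.024 0 0 0 1" --pt "-0.001 0 0.027 0 0 0 1" --pt "-0.001 0 0.028 0 0 0 1" --pt "-0.001 0 0.028 0 0 0 1"

```text
clock: 11.2
position: [0.5541, -0.1306, 0.0621]
tool_rot: [3.141, -0.001, 1.345]
force: [-11.2, 4.2, 20.7]
grip_width: 0.0204
finger_force: 52.7
```

Run:
```python
from h import *
s=observe();print(s['position'],s['grip_width'],s['finger_force'],s['force'])
b=grab_frame('side');a=grab_frame('scene')
f=lambda i:cv2.resize(i,(400,400),interpolation=cv2.INTER_CUBIC)[:,:,::-1]
cv2.imwrite('pics/end.png',np.hstack([f(b[270:430,330:490]),f(a[260:420,330:490])]))
```

```text
[ 0.55413597 -0.13063527  0.06212666] 0.02044796312834349 52.67885506153107 [-11.22889694   4.23190578  20.69950872]
```

View pics/end.png

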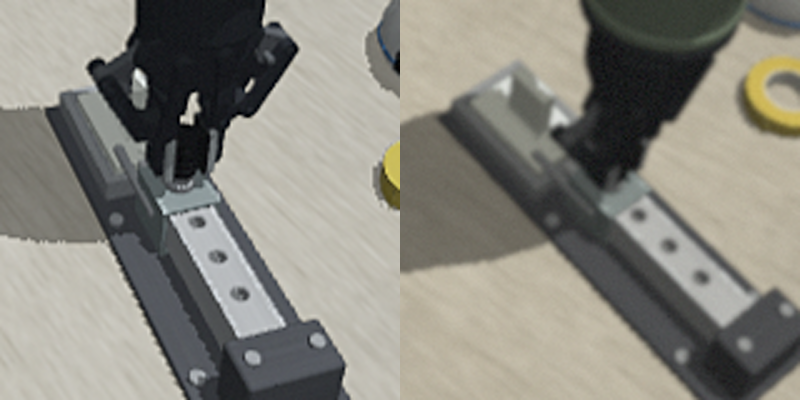

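The section has moved one hole: three holes now show behind it. The TCP is back at the pin-home height of 0.0621 m, the knob is gripped, and the bracket still stands in the nest.

```bash
python3 -c "
from workcell import *
print(job_done())"
```

```text
the job is handed in; nothing more can be done
None
```

I handed the job in at about 11 s on the robot's clock, with no verdict returned: the bracket is seated in the nest, the section is one hole towards the nest with the pin home by its measured height, and the gripper still holds the knob.

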